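# Rock the capsule block out of the filling stand

## Robot

A 6-joint arm with a two-finger parallel gripper is mounted at the origin on the work surface. World frame = base frame: x ahead of the robot, y to its left, z up, the work surface at z = 0. Lengths are in m, angles in rad, forces in N, time in s.
With the tool pointing down it reaches from about 0.35 to 1 m from the base axis. Payload 7.1 kg.
Tool frame: the origin (TCP) lies midway between the tips of the shut fingers; the grasp point (between the pads) lies 19 mm behind it; z points along the fingers, y is the line along which they close (so a half turn about z gives the same grasp; the last joint's range is limited). The gripper opens to 85 mm and grips with 20 to 120 N. Pads are 22 mm wide; open, the fingers measure 114 mm over their backs; the gripper's body (76 mm by 85 mm) begins 54 mm behind the grasp point. The pads swing forward as they close: fully open they stand 13 mm farther back than shut.
Start: joints at [-1.197, 0.423, 1.63, -0, 1.089, -0.019], TCP at [0.239, -0.577, 0.231] pointing down, gripper open.
Joint ranges: [-3, 3], [-0.9, 2.11], [0.09, 2.58], [-1.31, 4.45], [0.11, 2.69], [-2.54, 2.54]. Speed limits (rad/s): [2.39, 2.39, 3.01, 3.14, 3.14, 3.14].

## Interface

Orientations are given as a unit quaternion [x, y, z, w].
In Python, from station import move_to, move_l, move_joints, gripper_to, hold, inverse_kinematics, sense, capture, IKError, job_done gives the robot as it stands. Calls block until the motion is done:
- move_to(position, orientation): joint-space move of the TCP to a pose.
- move_l(position, rotation=None, velocity=0.15, guard=None): straight line of the TCP; rotation=None keeps the orientation; velocity is the mean speed in m/s. With guard (N) it stops when the force on the tool has changed by that much, and returns True; else False.
- move_joints(angles): joint-space move.
- gripper_to(opening, force=None): opening from 0.0 (shut) to 1.0 (fully open); force is the grip in N (None keeps the last); returns when the fingers have stopped.
- hold(seconds).
- inverse_kinematics(position, orientation): joint angles nearest the present ones, or None.
- sense(): the state.
- capture(name): name is "scene" or "top" or "wrist"; returns a dict with "img" (480x640x3 uint8, blue, green, red), "mtx" (3x3 intrinsics, pixels), "T" (4x4, takes a point from camera to world coordinates). Camera axes: x right, y down, z forward; pixel columns grow to the right and rows downward; lengths in m; the calibration is good to about 2 mm. A picture is of the moment at which its call begins. There is no depth.
A pose or a line that the arm cannot do raises IKError and nothing moves.
- job_done(): hands the job in; it is judged then, once.
The state is a dict: "time_s": time; "qpos": joint angles; "joint_velocities": joint speeds; "joint_efforts": joint torques, N m; "tool_pos": TCP position; "ee_rot": TCP orientation; "contact_force": force on the tool from outside, world axes, zero at the start; "ft_torque": the same for the moment, N m; "width": opening from 0.0 (shut) to 1.0 (fully open); "grasp_force": force on a finger pad.
Only numpy, scipy, OpenCV 4.12 (cv2) and the standard library are available. Lean on these libraries where they do the work, as an engineer would, in place of code of your own. Each camera call takes 0.05 s, during which the arm holds its last target. There are 200 camera calls.

## Task

Free the capsule block from the capsule-filling stand for cleaning: swing the keeper bar fully open by its pin, then take the block by its square black grip and rock it out of its tight seat rather than pulling it straight up - first lever up the end that the keeper covered, past its spring catch, with the other end still down, then rock back the other way to bring the other end up past its catch. Finish while still holding the block in the gripper, level and steady, just clear of the stand: straight over its seat with its underside about 4 to 5 cm above the seat floor. Leave the keeper open and everything else on the bench where it stands.

Things in the scene. Friction and masses are not known exactly. Their poses are not given: they have to be found in the camera images.
- frame: capsule-filling stand, bolted down: white base plate 100 (x) x 190 (y) x 20 mm, origin at the centre of its underside on the bench, y along its length. On the plate: the seat in the middle, a low side rail on each side in x, an aluminium catch housing (70 x 30 x 24 mm high above the plate) centred 77 mm from the middle at each end in y
- seat (a point): centre of the seat floor on the stand (top of the base plate, 20 mm above the bench), axes as the stand's. The underside of the block rests here
- rail (a point): top middle of the +x side rail of the stand; the two rails are 14 mm wide, 100 long, 12 high above the plate, and their inner faces stand 30 mm from the middle, 2 mm clear of the block
- catch_near (a point): rest place of the round-nosed steel spring catch at the keeper end (+y): a polished bar 10 mm dia and 42 long along x, centred 15 mm above the seat floor and 59 mm from the middle. It laps over the block's tongue; levering the tongue up pushes it outward (18 to 22 N, 3 mm) until, after about 16 mm of rise, it snaps in beneath and hinders it from dropping back
- catch_away (a point): the same spring catch at the other (-y) end
- block: capsule block, loose, 0.3 to 0.5 kg, origin centre of underside, axes as the stand's when seated. Deck 56 (x) x 84 (y) x 26 high; at each y end a tongue 46 wide, 14 thick, full-round tip (7 radius, centre 50 from the middle, 7 above the underside) lying under a catch. Handle in the middle. Straight up, both catches hold it (some 40 N); rocked in its y-z plane about one tongue, the ends free singly
- handle (a point): on the block's axis inside its grip, 80 mm above the block's underside: the height to grip. The grip is a black square bar 26 x 26 mm, 48 to 108 mm above the underside, sides parallel to the block's x and y, on a 20 mm steel neck. Rocking takes a sideways push of about 10 to 20 N here, along y, best with the grip turned along with the block
- end_keeper (a point): on the block's underside 50 mm from its middle at its +y end, the end that the keeper covers
- end_far (a point): on the block's underside 50 mm from its middle at its -y end, away from the keeper
- keeper (a joint): flat steel keeper bar on a vertical pivot on the +y catch housing. 0 = shut, along the stand's y, nose 2 mm over the block's deck; grows anticlockwise seen from above: the tail with its pin goes to the stand's -x side; 1.5 rad = stop, fully open. Starts between 0 and 0.15; light friction (1 to 2 N at the pin), stays where left
- keeper_pin (a point): upright round steel pin on the tail of the keeper, 14 dia, 35 mm tall (54 to 89 mm above the bench), 34 mm out from the pivot; this point is on its axis 18 mm above the bar, 72 mm above the bench
- keeper_hinge (a point): pivot of the keeper, fixed on the stand 77 mm from its middle along +y, 51 mm above the bench (bar 48 to 54 mm above the bench, 16 mm wide)
- jar_large: bystander, leave it: white plastic jar, 60 dia x 75 tall mm; origin at the centre of its underside
- jar_small: bystander, leave it: white plastic jar, 48 dia x 58 tall mm; origin at the centre of its underside
- amber_bottle: bystander, leave it: amber bottle, 52 dia x 115 tall mm; origin at the centre of its underside
- tamper: bystander, leave it: aluminium hand tamper standing on its disc, 52 dia x 62 tall mm; origin at the centre of its underside
- spatula: bystander, leave it: spatula lying flat, 150 long along its x mm; origin at the centre of its underside
- mortar: bystander, leave it: white ceramic bowl, 110 dia x 65 tall mm; origin at the centre of its underside
- beaker: bystander, leave it: glass beaker, 70 dia x 90 tall mm; origin at the centre of its underside
- capsule_tray: bystander, leave it: white divided open tray, 130 x 170 x 30 mm; origin at the centre of its underside
Things that resemble listed ones, but are neither listed nor needed, are in the scene too. What is shaped like the block but pink or turquoise is not meant. There is more than one size of the frame; the job needs the larger.

How it is judged:
On the way, in this order (a step that is already met when the one before it is completed fails the run):
1. the keeper is swung open with the block still seated (value of joint keeper above 1.05 rad and z of each of end_keeper, end_far in the frame of seat below 0.006 m), for 0.1 s.
2. the end that the keeper covered is levered up past its catch while the other end is still down (z of end_keeper in the frame of seat above 0.014 m and z of end_far in the frame of seat below 0.006 m and contact force between the fingers and block above 1 N), for 0.1 s.
3. the block is rocked back: the other end comes up past its catch while the first end is not pulled far up (z of end_far in the frame of seat above 0.014 m and z of end_keeper in the frame of seat between 0.008 and 0.028 m and contact force between the fingers and block above 1 N), for 0.1 s.
At the end, for the whole second after the job is handed in: the gripper still holds the block, at rest (under 20 mm/s), both ends of its underside 27 to 75 mm above the seat floor, tilted less than 0.2 rad, within 35 mm of straight over its seat and touching no part of the stand; the keeper stands open beyond 1.05 rad (value of joint keeper above 1.05 rad and z of end_keeper in the frame of seat between 0.027 and 0.075 m and z of end_far in the frame of seat between 0.027 and 0.075 m and angle between block's own z axis and vertical below 0.2 rad and horizontal distance between block and seat below 0.035 m and contact force between block and frame below 0.3 N and contact force between the fingers and block above 2 N and linear speed of block below 0.02 m/s); the arm keeps its last pose, push and grip.
It fails at once if the block is pulled far up: its underside more than 120 mm above the seat floor (z of block in the frame of seat above 0.12 m).
It fails at once if a bystander is moved more than 25 mm (distance of any of jar_large, jar_small, amber_bottle, tamper, spatula, mortar, beaker, capsule_tray from where it was at the start of the episode above 0.025 m).
It also fails if it takes over 51 s, if anything falls off the work surface, if the arm or the gripper's body presses on something with over 40 N, if the wrist force passes 120 N, or if a joint passes its speed limit or range.

## Working session

There is one attempt and no reset: what is moved stays moved. The work goes in short steps, each a Python script; the robot and the scene stay as the last script left them, time stands still between calls to the robot, and variables do not carry over. Pictures are saved under pics/ and viewed, at most 10 in all, crops included, and the job is handed in when it is done.

```bash
mkdir -p pics; ls
python3 - <<'E'
from station import *
import cv2
for n in ("scene","top"):
    c=capture(n); cv2.imwrite(f"pics/{n}0.png",c["img"]); print(n,c["mtx"].round(1).tolist(),c["T"].round(4).tolist())
s=sense(); print(s)
E
```

```text
pics
scene [[481.3, 0.0, 317.2], [0.0, 481.3, 236.7], [0.0, 0.0, 1.0]] [[-0.7868, 0.3953, -0.4741, 1.1084], [0.6173, 0.5043, -0.6039, 0.6981], [0.0004, -0.7677, -0.6408, 0.8554], [0.0, 0.0, 0.0, 1.0]]
top [[521.9, 0.0, 321.4], [0.0, 521.9, 242.2], [0.0, 0.0, 1.0]] [[0.0029, -0.9821, 0.1885, 0.3197], [-0.9999, -0.0057, -0.0142, -0.0003], [0.015, -0.1884, -0.982, 1.2399], [0.0, 0.0, 0.0, 1.0]]
{'time_s': 0.1, 'qpos': array([-1.19699007e+00,  4.23793201e-01,  1.63062869e+00,  1.88286953e-06,
        1.08861626e+00, -1.89525013e-02]), 'joint_velocities': array([ 1.64601912e-03, -2.00521507e-03, -2.23610885e-03, -5.09199708e-05,
        2.05948548e-04, -6.18037990e-05]), 'joint_efforts': array([-1.90325190e-03, -5.58428407e+01, -2.82445371e+01, -1.08611000e-04,
        2.95076301e-03, -2.65752766e-05]), 'tool_pos': array([ 0.23907669, -0.5769134 ,  0.23059952]), 'ee_rot': array([ 9.80779288e-01,  1.95119108e-01, -1.26742570e-04, -7.11549341e-04]), 'contact_force': array([ 0.44448112, -0.03778739, -0.10231905]), 'ft_torque': array([-0.02264098, -0.0120831 , -0.0010636 ]), 'grasp_force': 0.0, 'width': 1.000118775363166}
```

View pics/top0.png

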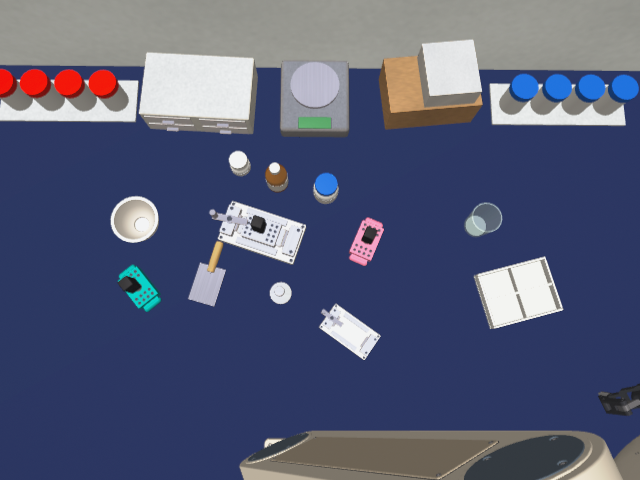

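View pics/scene0.png

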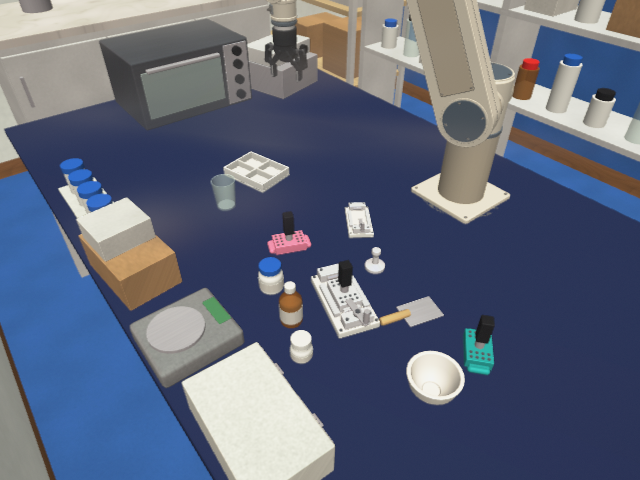

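The stand candidates in the top view are a large one at (262,232), with a white block, black grip and keeper at its left end, and a small empty one at (350,331). The large one fits. The pink block at (367,240) and the turquoise one at (138,287) are decoys. I'll enlarge the large stand to confirm.

Run:
```python
import cv2,numpy as np
a=cv2.imread("pics/top0.png")[190:275,200:315]; b=cv2.imread("pics/scene0.png")[250:345,300:400]
a=cv2.resize(a,None,fx=4.4,fy=4.4,interpolation=cv2.INTER_CUBIC); b=cv2.resize(b,None,fx=2.8,fy=2.8,interpolation=cv2.INTER_CUBIC)
o=np.zeros((400,800,3),np.uint8); o[:a.shape[0],:a.shape[1]]=a; o[:b.shape[0],515:515+b.shape[1]]=b
cv2.imwrite("pics/crop1.png",o); print(a.shape,b.shape)
```

```text
(374, 506, 3) (266, 280, 3)
```

View pics/crop1.png

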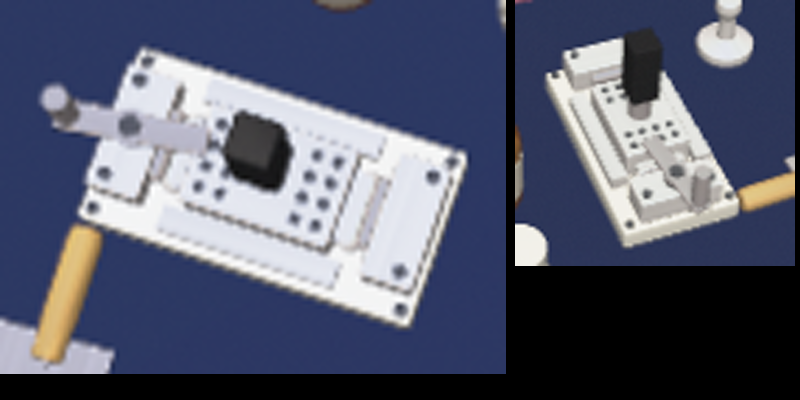

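The crop confirms the large stand: white block with black grip, keeper along the stand at its left end (pin at about crop (55,100)). Next I compute a rough pose from the plate corners and take a wrist view from above.

```bash
cat > h.py <<'E'
from station import *
import numpy as np, cv2
from scipy.spatial.transform import Rotation as R
from scipy.optimize import least_squares
def ray(c,uv,z):
    K,T=c["mtx"],c["T"]; d=T[:3,:3]@np.linalg.solve(K,[uv[0],uv[1],1]); o=T[:3,3]
    return o+d*(z-o[2])/d[2]
def proj(c,P):
    q=np.linalg.inv(c["T"])@np.append(P,1); q=c["mtx"]@q[:3]; return q[:2]/q[2]
def S2W(pose,p):  # stand (z from bench) -> world
    x,y,a=pose; c,s=np.cos(a),np.sin(a); return np.array([x+c*p[0]-s*p[1],y+s*p[0]+c*p[1],p[2]])
def fit(obs,x0):  # obs: list of (cam, uv, stand point)
    f=lambda v:np.concatenate([proj(c,S2W(v,p))-np.array(uv) for c,uv,p in obs])
    r=least_squares(f,x0,loss="soft_l1"); return r.x,r.fun.reshape(-1,2)
def down(a):  # tool down, tool y along world heading angle a
    y=np.array([np.cos(a),np.sin(a),0]); z=np.array([0,0,-1.]); return R.from_matrix(np.c_[np.cross(y,z),y,z])
def pick(pos,a):  # choose half turn
    out=[]
    for k in (0,np.pi):
        q=down(a+k).as_quat(); j=inverse_kinematics(list(pos),list(q))
        if j is not None: out.append((abs(j[5]),k,np.round(j,2)))
    return out
E
python3 - <<'E'
from h import *
c=capture("top")
px=[(145,48),(468,152),(408,326),(80,213)]
pts=[(.05,.095,.02),(.05,-.095,.02),(-.05,-.095,.02),(-.05,.095,.02)]
obs=[(c,(200+(u+.5)/4.4-.5,190+(v+.5)/4.4-.5),p) for (u,v),p in zip(px,pts)]
pose,res=fit(obs,[.6,.1,-.3]); print(pose,res.round(2).tolist())
np.save("pose0.npy",pose)
a=pose[2]+np.pi/2
tgt=S2W(pose,(0,0.02,.32)); o=pick(tgt,a); print(o)
k=min(o,key=lambda t:t[0])[1]; 
move_to(list(tgt),list(down(a+k).as_quat()))
w=capture("wrist"); cv2.imwrite("pics/w1.png",w["img"]); print(sense()["time_s"],sense()["tool_pos"],w["mtx"].round(1).tolist(),w["T"].round(3).tolist())
E
```

```text
[ 0.57947732  0.12367332 -0.32220522] [[-0.54, -0.77], [0.6, 0.39], [0.48, -0.01], [-0.53, 0.22]]
[(np.float64(1.0294789102732569), 0, array([ 0.22,  0.3 ,  1.59, -0.  ,  1.24, -1.03])), (np.float64(2.1121137433165362), 3.141592653589793, array([ 0.22,  0.3 ,  1.59, -0.  ,  1.24,  2.11]))]
3.0333 [0.58596332 0.14191248 0.31988019] [[365.3, 0.0, 317.8], [0.0, 365.3, 241.7], [0.0, 0.0, 1.0]] [[0.317, 0.913, 0.257, 0.521], [0.948, -0.305, -0.085, 0.165], [0.001, 0.271, -0.963, 0.461], [0.0, 0.0, 0.0, 1.0]]
```

View pics/w1.png

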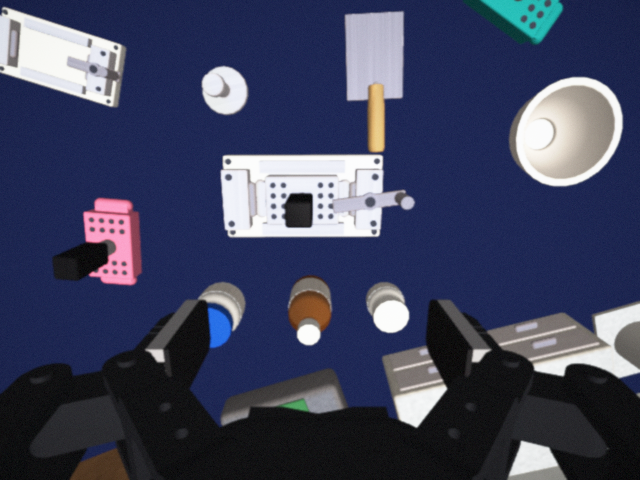

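The wrist view shows the stand at (302,196), the grip at (300,210), the pin at (407,202) and the hinge at (370,202), with the spatula handle tip near (376,150). I'll enlarge it for exact corners.

Run:
```python
import cv2
a=cv2.imread("pics/w1.png")[145:250,215:420]
cv2.imwrite("pics/crop2.png",cv2.resize(a,None,fx=3.8,fy=3.8,interpolation=cv2.INTER_CUBIC))
```

```text
(no output)
```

View pics/crop2.png

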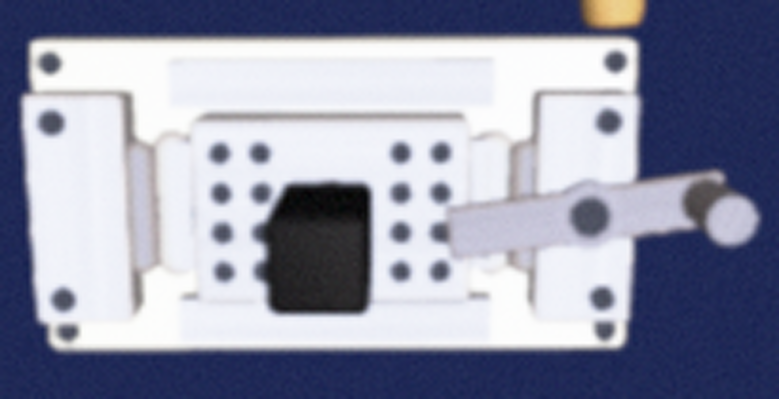

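Run:
```python
from h import *
w=capture("wrist"); p0=np.load("pose0.npy")
f=lambda u,v:(215+(u+.5)/3.8-.5,145+(v+.5)/3.8-.5)
obs=[(w,f(30,39),(-.05,-.095,.02)),(w,f(638,39),(-.05,.095,.02)),(w,f(626,349),(.05,.095,.02)),(w,f(49,349),(.05,-.095,.02)),(w,f(590,216),(0,.077,.054))]
pose,res=fit(obs,p0); print(pose,(res*3.8).round(1).tolist()); np.save("pose.npy",pose)
pin=ray(w,f(732,217),.089); hg=S2W(pose,(0,.077,0)); d=pin-hg
th=np.arctan2(d[1],d[0])-pose[2]-np.pi/2; print("pin r",np.hypot(*d[:2]),"theta",th)
g=[(s,t) for s in(-.013,.013) for t in (-.013,.013)]
print("grip corners",[((proj(w,S2W(pose,(a,b,.128)))-[215,145])*3.8).round().tolist() for a,b in g])
def P(t,z): return S2W(pose,(-.034*np.sin(t),.077+.034*np.cos(t),z))
for t in (th,.8,1.6):
    print(pick(P(t,.06),pose[2]+t))
np.save("th.npy",th)
```

```text
[ 0.57962668  0.12669809 -0.32214925] [[-3.4, -0.9], [2.4, -1.1], [-0.2, 1.0], [-0.6, 1.3], [1.3, 0.3]]
pin r 0.033449412380595914 theta 0.16928288806224723
grip corners [[262.0, 212.0], [370.0, 212.0], [265.0, 317.0], [370.0, 317.0]]
[(np.float64(0.5004230169897061), 0, array([ 0.35,  0.68,  1.65, -0.  ,  0.81,  0.5 ]))]
[(np.float64(0.12414904181064657), 0, array([ 0.35,  0.66,  1.7 , -0.  ,  0.79, -0.12]))]
[(np.float64(0.9459239152145758), 0, array([ 0.33,  0.63,  1.75, -0.  ,  0.76, -0.95])), (np.float64(2.1956687383752174), 3.141592653589793, array([ 0.33,  0.63,  1.75, -0.  ,  0.76,  2.2 ]))]
```

Run:
```python
from h import *
pose=np.load("pose.npy"); th=float(np.load("th.npy"))-.02
P=lambda t,z:list(S2W(pose,(-.034*np.sin(t),.077+.034*np.cos(t),z)))
Q=lambda t:list(down(pose[2]+t).as_quat())
gripper_to(.33)
move_to(P(th,.16),Q(th))
b=move_l(P(th,.06),velocity=.12,guard=8); print("down",b,sense()["tool_pos"])
if not b:
    for t in np.r_[np.linspace(th,1.62,7)[1:]]:
        b=move_l(P(t,.06),Q(t),velocity=.06,guard=15); s=sense(); print(round(t,2),b,s["contact_force"].round(1),round(s["time_s"],1))
        if b: break
    p=sense()["tool_pos"]; move_l([p[0],p[1],.17],velocity=.15)
    w=capture("wrist"); cv2.imwrite("pics/w2.png",w["img"]); s=sense(); print(s["time_s"],s["width"])
```

```text
down False [0.61047103 0.23341831 0.06072706]
0.39 False [ 0.2 -0.2 -0.4] 6.4
0.64 False [0.9 0.8 0.2] 6.8
0.88 False [-0.1 -0.4 -0.9] 7.2
1.13 False [0.1 0.  0.5] 7.6
1.37 False [ 0.3 -0.3 -0.7] 8.0
1.62 False [0.6 0.5 0.1] 8.4
9.3167 0.327679669394427
```

View pics/w2.png

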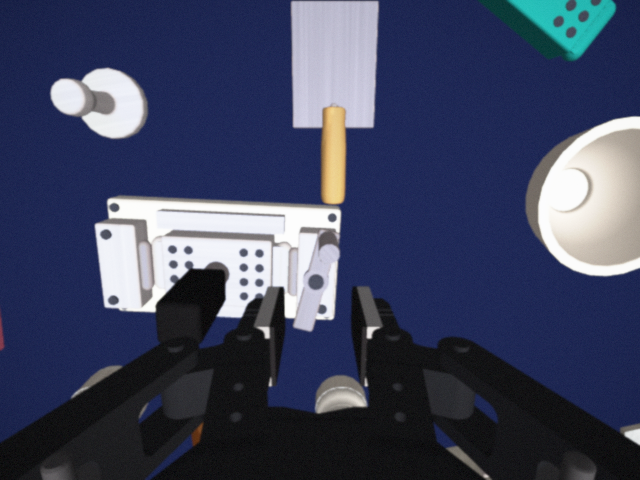

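The keeper is open to about 1.25–1.3 rad (bar from (302,328) to (333,235)). I'll push it to its stop, then grip the handle.

Run:
```python
from h import *
pose=np.load("pose.npy")
P=lambda t,z:list(S2W(pose,(-.034*np.sin(t),.077+.034*np.cos(t),z)))
Q=lambda t:list(down(pose[2]+t).as_quat())
b=move_l(P(1.6,.06),Q(1.6),velocity=.15,guard=8); print(b)
if not b: print("push",move_l(P(1.82,.06),Q(1.82),velocity=.04,guard=8))
p=sense()["tool_pos"]; move_l([p[0],p[1],.17],velocity=.2)
q=list(down(pose[2]+np.pi/2).as_quat())
move_l(list(S2W(pose,(0,0,.17))),q,velocity=.15); gripper_to(1.0)
b=move_l(list(S2W(pose,(0,0,.08))),velocity=.1,guard=8); s=sense(); print("down",b,s["tool_pos"])
if not b:
    gripper_to(0.0,40); s=sense(); print(s["width"],s["grasp_force"],s["contact_force"].round(1))
w=capture("wrist"); cv2.imwrite("pics/w3.png",w["img"])
c=capture("scene"); cv2.imwrite("pics/s3.png",cv2.resize(c["img"][230:350,280:440],None,fx=4,fy=4,interpolation=cv2.INTER_CUBIC)); print(sense()["time_s"])
```

```text
False
push True
down False [0.5801323  0.12680945 0.08058494]
0.29847259368945545 42.06039011478424 [-1.  -5.3  3.7]
14.175
```

View pics/s3.png

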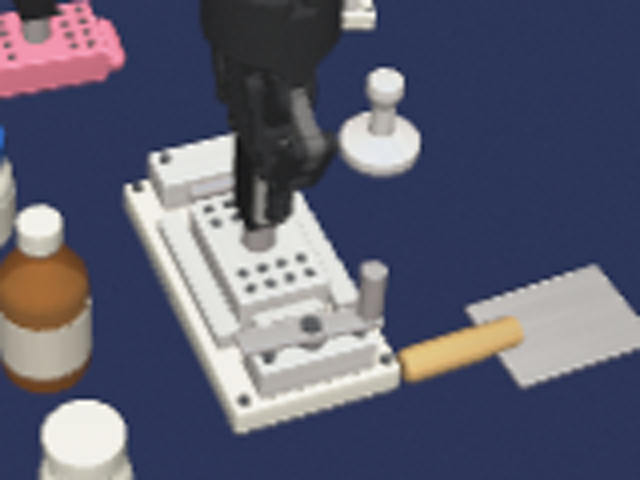

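The keeper stands fully open and the grip is held centrally (25 mm wide). Now rock the keeper end up about the far tongue.

```bash
cat >> h.py <<'E'
def pose_now():
    s=sense(); T=np.eye(4); T[:3,:3]=R.from_quat(s["ee_rot"]).as_matrix(); T[:3,3]=s["tool_pos"]; return T,s
def stand(pose):
    T=np.eye(4); T[:3,:3]=R.from_euler("z",pose[2]).as_matrix(); T[:3,3]=[pose[0],pose[1],.02]; return T
def blk(pivot,th,at):  # block pose in seat frame: rotated th about x, block point `pivot`(y,z) placed at `at`(y,z)
    B=np.eye(4); B[:3,:3]=R.from_euler("x",th).as_matrix()
    B[:3,3]=np.array([0,*at])-B[:3,:3]@np.array([0,*pivot]); return B
def ends(B): return [round(1000*(B@[0,y,0,1])[2],1) for y in (.05,-.05)]
def go(B,S,G,v=.03):
    T=S@B@G; move_l(list(T[:3,3]),list(R.from_matrix(T[:3,:3]).as_quat()),velocity=v)
    T,s=pose_now(); A=np.linalg.inv(S)@T@np.linalg.inv(G)
    print("cmd",ends(B),"est",ends(A),"y",(A[:3,3]*1000).round(1),"F",s["contact_force"].round(1),"M",s["ft_torque"].round(1),"g",round(s["grasp_force"]),"t",round(s["time_s"],1))
    return A,s
E
python3 - <<'E'
from h import *
pose=np.load("pose.npy"); S=stand(pose)
gripper_to(0.0,110)
T,s=pose_now(); G=np.linalg.inv(S)@T   # tool in block frame (block seated)
np.save("G.npy",G)
for th in (.05,.10,.14,.17,.195):
    A,s=go(blk((-.05,.007),th,(-.05,.0065)),S,G)
    if np.linalg.norm(s["contact_force"])>70: print("HIGH"); break
c=capture("scene"); cv2.imwrite("pics/s4.png",cv2.resize(c["img"][230:350,280:440],None,fx=4,fy=4,interpolation=cv2.INTER_CUBIC))
w=capture("wrist"); cv2.imwrite("pics/w4.png",w["img"])
E
```

```text
cmd [np.float64(4.5), np.float64(-0.5)] est [np.float64(4.0), np.float64(-0.7)] y [-0.5 -1.1  1.6] F [-2.  -6.  -0.1] M [-1.6  0.4  0.3] g 112 t 14.7
cmd [np.float64(9.5), np.float64(-0.5)] est [np.float64(9.1), np.float64(-0.6)] y [-0.5 -1.2  4.3] F [-2.7 -9.   1.1] M [-1.7  0.5  0.3] g 112 t 15.0
cmd [np.float64(13.5), np.float64(-0.4)] est [np.float64(13.3), np.float64(-0.5)] y [-0.4 -0.7  6.4] F [-3.1 -8.4  2.7] M [-1.6  0.6  0.2] g 113 t 15.2
cmd [np.float64(16.5), np.float64(-0.4)] est [np.float64(16.4), np.float64(-0.4)] y [-0.2  0.3  8. ] F [-1.6 -2.9  0.5] M [-1.   0.6  0.1] g 112 t 15.5
cmd [np.float64(19.0), np.float64(-0.4)] est [np.float64(19.1), np.float64(-0.3)] y [0.2 1.1 9.4] F [-0.7  2.1 -1. ] M [0.1 0.2 0. ] g 112 t 15.7
```

View pics/w4.png

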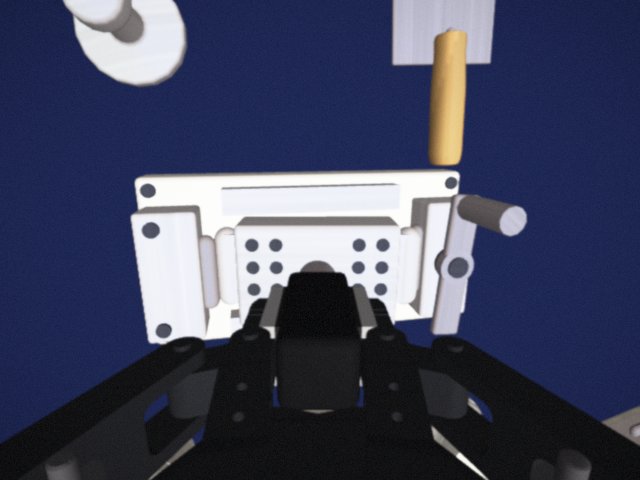

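The keeper-end catch snapped beneath at about 16 mm: the forces dropped, the keeper end reads about 19 mm, the far end is down, and the catch at (410,265) is now covered by the tongue. Next, rock back about the keeper tongue.

Run:
```python
from h import *
pose=np.load("pose.npy"); S=stand(pose); G=np.load("G.npy")
hold(.3); ok=True
for th,y in ((.14,.0485),(.09,.049),(.05,.0495),(.02,.05),(-.01,.05),(-.03,.05)):
    A,s=go(blk((.05,.007),th,(y,.026)),S,G)
    if np.linalg.norm(s["contact_force"])>70: print("HIGH"); ok=False; break
hold(.3)
c=capture("scene"); cv2.imwrite("pics/s5.png",cv2.resize(c["img"][230:350,280:440],None,fx=4,fy=4,interpolation=cv2.INTER_CUBIC))
w=capture("wrist"); cv2.imwrite("pics/w5.png",w["img"]); print(sense()["time_s"])
```

```text
cmd [np.float64(19.1), np.float64(5.1)] est [np.float64(18.9), np.float64(4.8)] y [-0.2  1.6 11.8] F [ 2.2  9.7 -4.4] M [ 2.  -0.3  0.1] g 114 t 16.4
cmd [np.float64(19.0), np.float64(10.0)] est [np.float64(19.4), np.float64(10.3)] y [ 0.7  1.8 14.9] F [ 1.8  6.8 -0.5] M [ 1.6 -0.3 -0. ] g 115 t 16.7
cmd [np.float64(19.0), np.float64(14.0)] est [np.float64(18.8), np.float64(13.7)] y [-0.   0.3 16.2] F [ 1.6  3.2 -1.9] M [ 0.5 -0.2 -0. ] g 114 t 16.9
cmd [np.float64(19.0), np.float64(17.0)] est [np.float64(18.5), np.float64(16.5)] y [-0.5 -0.2 17.5] F [ 0.1 -0.5 -4.7] M [0. 0. 0.] g 114 t 17.2
cmd [np.float64(19.0), np.float64(20.0)] est [np.float64(18.7), np.float64(19.6)] y [-0.2 -0.2 19.2] F [ 0.4 -0.6 -4.7] M [0. 0. 0.] g 114 t 17.4
cmd [np.float64(19.0), np.float64(22.0)] est [np.float64(18.9), np.float64(21.8)] y [-0.1 -0.2 20.4] F [-0.6  0.  -4.1] M [ 0.  0. -0.] g 114 t 17.7
18.1
```

View pics/s5.png

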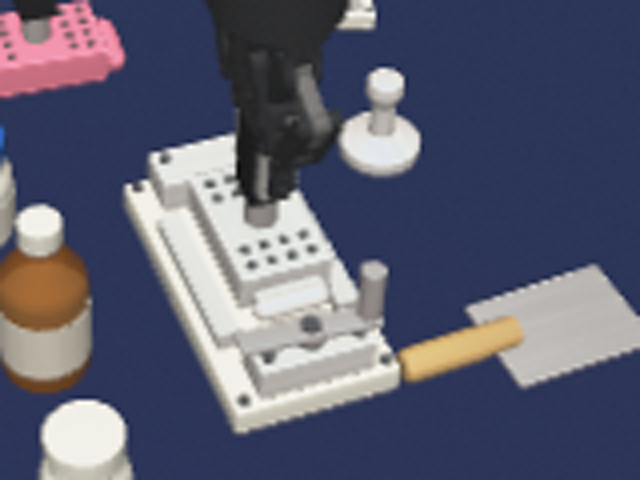

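Both ends are free: the block hangs at its own weight (about 4.5 N) with the moment near zero. Level it and lift to 45 mm.

Run:
```python
from h import *
pose=np.load("pose.npy"); S=stand(pose); G=np.load("G.npy")
go(blk((0,0),0,(0,.022)),S,G); go(blk((0,0),0,(0,.045)),S,G,.04); hold(1.0)
go(blk((0,0),0,(0,.045)),S,G)
w=capture("scene"); cv2.imwrite("pics/s6.png",cv2.resize(w["img"][230:350,280:440],None,fx=4,fy=4,interpolation=cv2.INTER_CUBIC)); print(sense()["joint_velocities"].round(4))
```

```text
cmd [np.float64(22.0), np.float64(22.0)] est [np.float64(22.0), np.float64(22.1)] y [ 0.  -0.5 22. ] F [-0.2 -0.3 -4.1] M [ 0.   0.1 -0. ] g 114 t 18.4
cmd [np.float64(45.0), np.float64(45.0)] est [np.float64(45.1), np.float64(45.1)] y [-0.1 -0.  45.1] F [ 0.2  0.6 -3.8] M [-0.  0.  0.] g 114 t 19.1
cmd [np.float64(45.0), np.float64(45.0)] est [np.float64(45.0), np.float64(45.0)] y [ 0.  0. 45.] F [ 0.1 -0.4 -4.9] M [ 0. -0.  0.] g 114 t 20.3
[-0.0009 -0.0005 -0.0006  0.0001  0.0006 -0.0009]
```

View pics/s6.png

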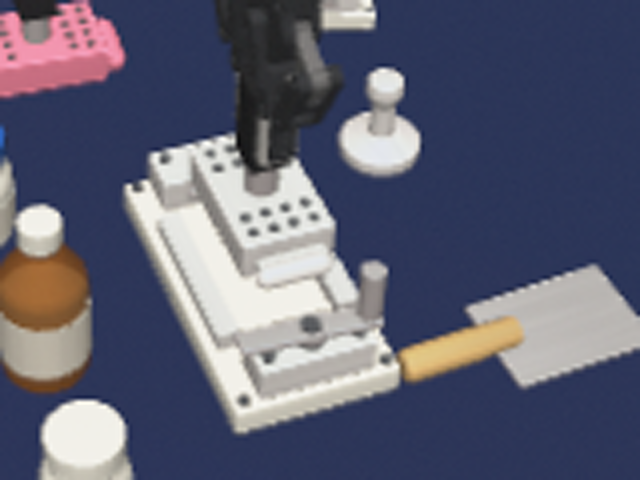

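The block hangs level over its seat, clear of the stand, with the keeper open and the bystanders unmoved.

```bash
python3 -c "
from station import *
print(job_done())"
```

```text
the job is handed in; nothing more can be done
None
```

The job is handed in, with no verdict shown: the keeper is fully open, and the block was rocked free one end at a time and is held level about 45 mm above its seat.

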